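# Release a snapped-in filter cartridge and click it into the filter head

### The job

The spare air-filter cartridge is snapped into the grey storage stand. Pinch its two orange tabs together to free it, draw it gently straight up out of the stand, and press it gently down into the blue filter head until it is fully home and held there by both tabs, then let go. Do not force the cartridge and leave the loose things around it where they are.

Things in the scene. Friction and masses are not known exactly. Their poses are not given: they have to be found in the camera images.
- cartridge: Filter cartridge 46x58x84 mm (x, y, z), 0.13 to 0.2 kg, upright. Grey plug 40x39 mm, 35 mm tall (edges of its lowest 5 mm set in 3 mm), off-white pleats above, black cap 46x32 mm at 76 to 84 mm height. Origin: centre of the underside, z up. Two orange sprung tabs at its +y and -y sides. Fits a well either way round (half turn about z), tabs towards the windows.
- tab_grip (a point): Point on the cartridge axis midway between the two orange finger faces, 58 mm above the cartridge's underside; axes as the cartridge. The finger faces are 20 mm wide (x), 43 to 73 mm above the underside; outer faces 58 mm apart (along y) at rest, 42 mm pinched to the stops.
- barb_level (a point): Point on the cartridge axis level with the flat tops of the barbs, 16 mm above the underside. Each tab has one barb low down, ramp below, tip 25 mm from the axis at rest. Barbs snap into the windows of a well and hold the cartridge down; the ramps also let it click in with the tabs free.
- tab_left (a joint): How far the tab on the cartridge's +y side is pinched in, m: 0 at rest (sprung out), 0.008 at its stop; spring 2 N at rest, 6 N at the stop. Its barb is clear of the window from about 0.0055.
- tab_right (a joint): The same for the tab on the cartridge's -y side.
- stand: Grey storage stand fixed to the bench, foot 72x72x8 mm. Origin: centre of its underside, z up. Contact forces over 30 N in all between cartridge and stand break it. A cartridge that is not freed rises only 2.5 mm before its barbs catch.
- stand_well (a point): Centre of the inner floor of the stand's well, 12 mm above the stand's underside; the cartridge stands on it at first. Well 42x41 mm (x, y), 30 mm deep, walls 7 mm, upper 4 mm flared at 45 degrees. Windows in the +y and -y walls, upper edge 18.5 mm above the floor. The filter head's well has the same shape.
- filter_mount: Fixed dark steel foot (72x72x8 mm) of the blue filter head, with two upright 8 mm guide rods 34 mm to its +x and -x, tops 52 mm above the underside. Origin: centre of the foot's underside, z up. The head's well lies centred over this origin with its windows at +y and -y. Contact forces over 45 N in all between cartridge and head break it.
- head_lowest (a point): Point fixed to the foot on the well's axis, 26 mm above the foot's underside: where the head's well floor is at its lowest. The head is clamped at an unmeasured height 0 to 10 mm above that (rim 30 mm above the floor), so the home depth must be felt or seen.
- head_pin (a joint): How far the brass spring pin (16 mm wide) in the middle of the head's well floor is pressed down, m: 0 standing its full 8 mm above the floor, 0.008 with the cartridge on the floor. It pushes the cartridge back with 3 N at first contact, 7 N at the floor, so an unlatched cartridge rises; latched it rests near 0.0055.
- bush_tin: bystander: small grey tin of bushes, 74 x 74 x 54 mm, origin at the centre of its underside
- spare_punch: bystander: upright steel punch, 40 x 40 x 64 mm, origin at the centre of its underside
- bush_1: bystander: dark steel ring, 34 x 34 x 13 mm, origin at the centre of its underside
- hex_key: bystander: black hex key, 31 x 93 x 6 mm, origin at the centre of its underside
- bolt_2: bystander: steel hex bolt lying down, 19 x 59 x 17 mm, origin at the centre of its underside
- cut_carton: Fixed open cardboard carton, an obstacle between the start and the work: 455 x 310 mm (x, y), walls 250 mm high. Origin: centre of its underside. Stand and filter head are on the bench beyond its -y side. The blue press stands on the bench beyond its +y side, a drawer cabinet 215 mm high behind the work (front at about x = 0.58).

How it is judged:
On the way:
1. the cartridge is freed and drawn up clear out of the stand's well (z of cartridge in the frame of stand above 0.045 m), for 0.1 s.
At the end, for the whole second after the job is handed in: the cartridge stands upright (within 0.1 rad) in the filter head's well, within 5 mm of its axis, presses the spring pin down by more than 4 mm, both tabs are sprung out again (within 2.5 mm of rest), and it is at rest and let go (value of joint head_pin above 0.004 m and value of joint each of tab_left, tab_right below 0.0025 m and horizontal distance between cartridge and filter_mount below 0.005 m and angle between the y axis of cartridge and the y axis of filter_mount, either way round below 0.1 rad and angle between cartridge's own z axis and vertical below 0.1 rad and linear speed of cartridge below 0.02 m/s); the robot touches nothing.
It fails at once if the cartridge is pulled or pushed against the stand with more than 30 N (contact force between cartridge and stand above 30 N).
It fails at once if the cartridge is pressed against the filter head with more than 45 N (contact force between cartridge and filter_mount above 45 N).
It fails at once if a loose bystander is moved by more than 2 cm (distance of any of bush_tin, spare_punch, bush_1, hex_key, bolt_2 from where it was at the start of the episode above 0.02 m).
It also fails if it takes over 67 s, if anything falls off the work surface, if the arm or the gripper's body presses on something with over 40 N, if the wrist force passes 120 N, or if a joint passes its speed limit or range.

### The arm

A 6-joint arm with a two-finger parallel gripper is mounted at the origin on a cart in front of the work surface, level with it; the furniture and walls round the work are solid. World frame = base frame: x ahead of the robot, y to its left, z up, the work surface at z = 0. Lengths are in m, angles in rad, forces in N, time in s.
With the tool pointing down it reaches from about 0.25 to 0.725 m from the base axis. Payload 4 kg.
Tool frame: the origin (TCP) lies at the very end of the fingers, on their centre line; the grasp point (between the pads) lies 19 mm behind it; z points along the fingers, y is the direction in which the jaws open and shut (so a half turn about z gives the same grasp; the last joint's range is limited). The gripper opens to 85 mm and grips with 20 to 120 N. Pads are 22 mm wide; open, the fingers measure 114 mm over their backs; the gripper's body (76 mm by 85 mm) begins 54 mm behind the grasp point. The pads swing forward as they close: fully open they stand 13 mm farther back than shut.
Start: joints at [-1.21, 0.241, 0.005, 1.335, 0, 1.571], TCP at [0.177, -0.468, 0.203] pointing down, gripper open.
Joint ranges: [-2.72, 2.72], [-1.05, 1.87], [-1.09, 1.28], [-1.99, 2.15], [-1.42, 1.44], [-3.14, 3.14]. Speed limits (rad/s): [2.79, 2.79, 3.14, 3.14, 3.14, 3.14].

### API

Orientations are given as a unit quaternion [x, y, z, w].
In Python, from workcell import bot gives the robot as it stands.
- The arm moves only by the shell command python3 -m crank 'ROWS'. ROWS is JSON, a list that holds one entry, the list of rows, each a list of 5 numbers: the shift along the tool's x, y, z in mm, then the turn about the tool's z in degrees, then the closure in counts, from 0 (fully open) to 255 (shut). In form: [[[tx, ty, tz, turn, grip], ...]]. A call has 1 to 12 rows; each row shifts and turns the pose as measured when the row begins, along the tool's axes as they then stand; what a row does not reach is not made up. A row lasts 1/8 s, in which the tool goes at most 62.5 mm and 10.7 degrees, less where a joint would pass 70% of its speed; a pose out of reach is approached as far as the arm can. A call is refused whole if a number of a shift passes 62.5 or a number of a turn 10.7, either way. A call with a gripper value outside its range is refused whole. The fingers move at their own pace and stop on an object; the grip force is fixed at half the most. Time passes only in rows, so rows that do not move let the fingers close. It gives the time, the measured TCP pose, the force and the opening at its end, in the units of the state.
- bot.get_obs(): the state, without advancing time (a new reading comes with each control period).
- bot.camera(name): name is "side" or "top" or "wrist"; returns a dict with "img" (480x640x3 uint8, blue, green, red), "depth" (480x640 float32, m along the optical axis (not along the pixel's ray), 0 where there is no reading), "fx", "fy", "cx", "cy" (pixels), "D" ([k1, k2, p1, p2, k3] as OpenCV has them; the pictures are not rectified), "R" (3x3) and "t" (3): a world point X has camera coordinates R X + t; the wrist camera has in their place "T_tool_cam" (4x4, takes a point from camera to tool coordinates, whose origin is the TCP and whose axes are the flange's). Camera axes: x right, y down, z forward; pixel columns grow to the right and rows downward; lengths in m; the calibration is good to about 2 mm. A picture is of the moment at which its call begins: read the wrist's pose just before it.
- bot.job_done(): hands the job in, once; it reports no verdict.
The state is a dict: "clock": time; "joint_pos": joint angles; "joint_vel": joint speeds; "tau": joint torques, N m; "eef_pos": TCP position; "tool_rot": TCP orientation; "ft_force": force on the tool from outside, world axes, zero at the start; "ft_torque": the same for the moment, N m; "grip_width": finger opening in m.
Only numpy, scipy, OpenCV 4.12 (cv2) and the standard library are available. Lean on these libraries where they do the work, as an engineer would, in place of code of your own. Each camera call takes 0.05 s, during which the arm holds its last target.

## Working session

There is one attempt and no reset: what is moved stays moved. The work goes in short steps, Python scripts to look and compute and a shell command to move; the robot and the scene stay as the last step left them, time stands still between calls to the robot, and variables do not carry over. Pictures are saved under pics/ and viewed, and the job is handed in when it is done.

```bash
ls; mkdir -p pics; python3 - <<'E'
from workcell import bot
import cv2
o=bot.get_obs();print({k:o[k] for k in o})
for n in ("side","top","wrist"):
    c=bot.camera(n);cv2.imwrite(f"pics/{n}0.png",c["img"])
    print(n,{k:v for k,v in c.items() if k not in("img","depth")})
E
```

```text
pics
{'clock': 0.0, 'joint_pos': array([-1.21003485e+00,  2.41413586e-01,  3.68533174e-03,  1.33519269e+00,
        3.84197847e-05,  1.57078999e+00]), 'joint_vel': array([ 4.53220285e-04,  5.64690485e-04,  1.91873361e-05, -9.14385022e-04,
        5.03325877e-04, -8.72964078e-04]), 'tau': array([ 4.18693689e-04, -3.72320616e+01,  2.52407581e+01,  1.70367962e-02,
       -1.27371317e-05, -4.14665262e-07]), 'eef_pos': array([ 0.17625532, -0.46714702,  0.20229788]), 'tool_rot': array([ 9.83774339e-01,  1.79407140e-01, -1.71681337e-04, -1.04852165e-03]), 'ft_force': array([-0.07338448, -0.32911131,  0.25569934]), 'ft_torque': array([0.02476653, 0.02545962, 0.00255891]), 'grip_width': 0.08548371898659797}
side {'fx': 468.25448127668955, 'fy': 468.25448127668955, 'cx': 326.8412647007435, 'cy': 245.0844168362303, 'D': array([-0.06148977,  0.        ,  0.        ,  0.        ,  0.        ]), 'R': array([[ 0.90859974, -0.41720265, -0.01970965],
       [-0.20527346, -0.40495964, -0.89099411],
       [ 0.36374349,  0.81360288, -0.45358685]]), 't': array([-0.41686439,  0.14211263,  0.9653779 ])}
t
[... 233 characters left out ...]
8],
       [-0.98330933, -0.0082221 , -0.18175577],
       [ 0.18184485, -0.01183212, -0.98325605]]), 't': array([-0.02374353,  0.46101624,  1.07206043])}
wrist {'fx': 344.76213517467613, 'fy': 344.76213517467613, 'cx': 316.29185033668017, 'cy': 241.52797535764174, 'D': array([-0.05542524,  0.        ,  0.        ,  0.        ,  0.        ]), 'T_tool_cam': array([[-3.69635291e-04, -9.59725096e-01, -2.80940570e-01,
         7.14292103e-02],
       [ 9.99999822e-01, -2.23409576e-04, -5.52513469e-04,
         2.65991350e-05],
       [ 4.67496228e-04, -2.80940724e-01,  9.59725008e-01,
        -1.70884956e-01],
       [ 0.00000000e+00,  0.00000000e+00,  0.00000000e+00,
         1.00000000e+00]])}
```

View pics/side0.png

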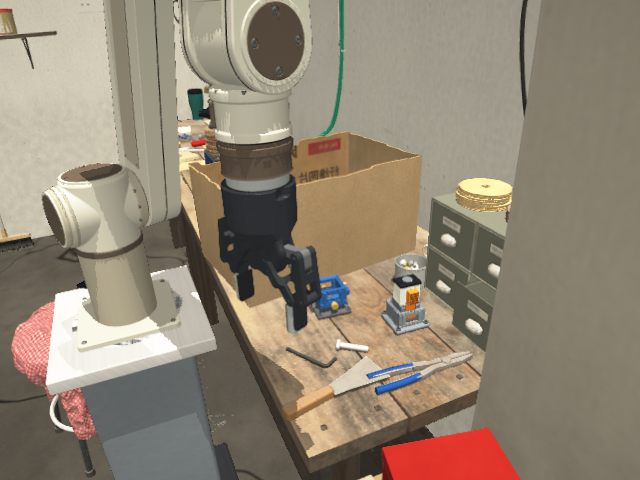

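View pics/top0.png

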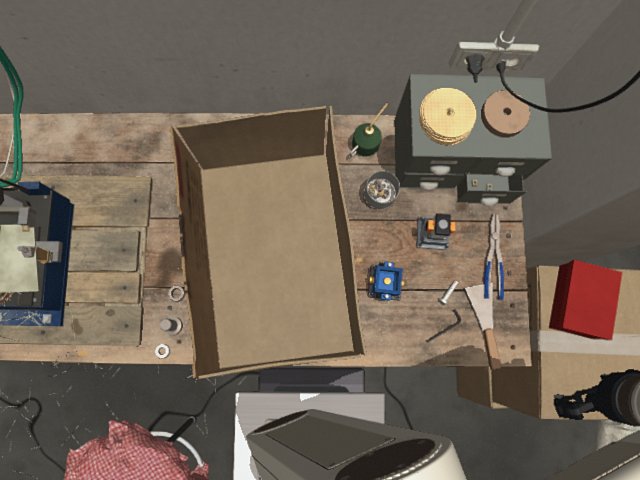

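View pics/wrist0.png

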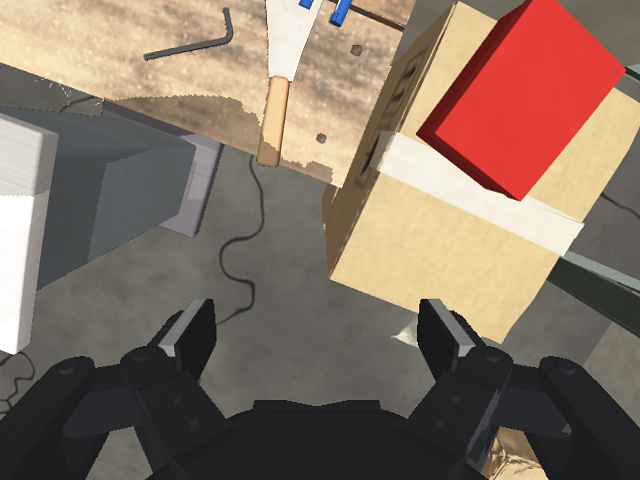

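The side view shows the cartridge in its stand at about (405,300) and the blue head at (332,297). The top view has them at (438,228) and (386,281), with the arm clear of both. Next I'll measure both in the top view.

```bash
cat > h.py <<'E'
import numpy as np, cv2
from workcell import bot
from scipy.spatial.transform import Rotation as Ro
def tool():
    o=bot.get_obs(); T=np.eye(4); T[:3,:3]=Ro.from_quat(o["tool_rot"]).as_matrix(); T[:3,3]=o["eef_pos"]; return T,o
def cloud(name):
    T,o=tool(); c=bot.camera(name)
    K=np.array([[c["fx"],0,c["cx"]],[0,c["fy"],c["cy"]],[0,0,1]])
    v,u=np.mgrid[0:480,0:640]
    p=cv2.undistortPoints(np.stack([u,v],-1).reshape(-1,1,2).astype(np.float64),K,c["D"]).reshape(480,640,2)
    d=c["depth"].astype(float); X=np.dstack([p[...,0]*d,p[...,1]*d,d])
    if name=="wrist":
        M=T@c["T_tool_cam"]; W=X@M[:3,:3].T+M[:3,3]
    else: W=(X-c["t"])@c["R"]
    W[d<=0]=np.nan
    return c["img"],W,c
def crop(img,r,fn,s=5):
    u0,u1,v0,v1=r; cv2.imwrite(fn,cv2.resize(img[v0:v1,u0:u1],None,fx=s,fy=s,interpolation=cv2.INTER_NEAREST))
E
python3 - <<'E'
from h import *
img,W,c=cloud("top")
crop(img,(350,480,190,310),"pics/topc.png",6)
np.save("/tmp/W.npy",W); 
g=img.astype(int); b,gg,r=g[...,0],g[...,1],g[...,2]
roi=np.zeros((480,640),bool); roi[190:320,350:480]=1
org=roi&(r>180)&(gg>70)&(gg<170)&(b<90)
blue=roi&(b>120)&(r<80)
for n,m in(("org",org),("blue",blue)):
    ys,xs=np.where(m); print(n,len(xs),xs.min(),xs.max(),ys.min(),ys.max()); P=W[m]; print(np.nanmin(P,0),np.nanmax(P,0),np.nanmedian(P,0))
for z0,z1 in((.002,.02),(.02,.045),(.045,.06),(.06,.08),(.08,.095),(.095,.12)):
  for nm,(a,b_) in dict(cart=((.3,.6),(-.34,-.2)),head=((.25,.4),(-.2,-.05))).items():
    m=roi&(W[...,2]>z0)&(W[...,2]<z1)&(W[...,0]>a[0] if isinstance(a,tuple) else True)
    P=W[m]; 
    P=P[(P[:,0]>a[0])&(P[:,0]<a[1])&(P[:,1]>b_[0])&(P[:,1]<b_[1])]
    if len(P): print(nm,z0,z1,len(P),P.min(0).round(4),P.max(0).round(4))
E
```

```text
org 70 370 454 220 283
[ 0.38218705 -0.30066258  0.02566101] [ 0.51024876 -0.12770905  0.08854786] [ 0.50039029 -0.25464215  0.0845264 ]
blue 494 375 402 262 299
[ 0.34740581 -0.19277284  0.02341975] [ 0.4275274  -0.13456536  0.06656472] [ 0.38821412 -0.15984168  0.04323955]
cart 0.002 0.02 734 [ 0.3073 -0.3392  0.002 ] [ 0.598  -0.2001  0.0199]
head 0.002 0.02 173 [ 0.3069 -0.1984  0.002 ] [ 0.3967 -0.1061  0.0182]
cart 0.02 0.045 287 [ 0.3856 -0.3398  0.0205] [ 0.5955 -0.2014  0.045 ]
head 0.02 0.045 428 [ 0.3057 -0.1997  0.0201] [ 0.4    -0.0833  0.0449]
cart 0.045 0.06 71 [ 0.4749 -0.3379  0.045 ] [ 0.5859 -0.2441  0.0597]
head 0.045 0.06 227 [ 0.3047 -0.1905  0.0452] [ 0.3993 -0.0825  0.0599]
cart 0.06 0.08 111 [ 0.478  -0.3399  0.0601] [ 0.5825 -0.2443  0.0799]
head 0.06 0.08 43 [ 0.3039 -0.19    0.06  ] [ 0.3987 -0.0811  0.0782]
cart 0.08 0.095 247 [ 0.4763 -0.3395  0.0801] [ 0.5771 -0.2445  0.095 ]
head 0.08 0.095 20 [ 0.3029 -0.086   0.0802] [ 0.3553 -0.0802  0.0945]
cart 0.095 0.12 206 [ 0.4777 -0.34    0.095 ] [ 0.5714 -0.2586  0.1057]
head 0.095 0.12 38 [ 0.3019 -0.0861  0.0956] [ 0.3705 -0.0783  0.119 ]
```

View pics/topc.png

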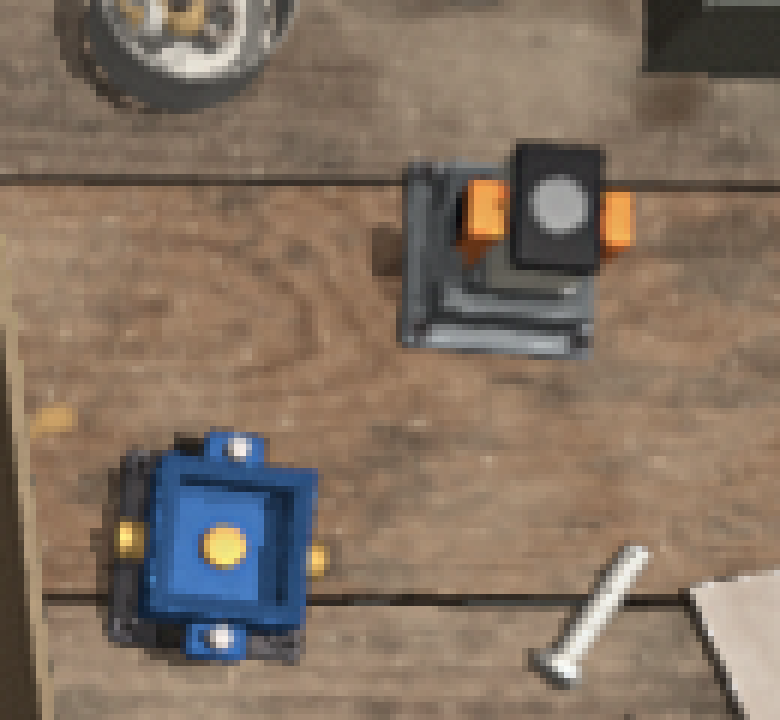

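The crop shows the cap at about (443,224), the tabs at (431,225) and (453,227), and the head's pin at (387,281). Both are turned by a few degrees. Next I'll fit the shapes.

```bash
cat >> h.py <<'E'
def rect(W,m,name):
    P=W[m]; r=cv2.minAreaRect((P[:,:2]*1000).astype(np.float32)); print(name,m.sum(),"c",np.round(r[0],1),"sz",np.round(r[1],1),"ang",round(r[2],1),"z",np.round(np.nanmedian(P[:,2])*1000,1))
    return r
def box(W,x0,x1,y0,y1,z0,z1):
    return (W[...,0]>x0)&(W[...,0]<x1)&(W[...,1]>y0)&(W[...,1]<y1)&(W[...,2]>z0)&(W[...,2]<z1)
E
python3 - <<'E'
from h import *
img,W,c=cloud("top")
g=img.astype(int); b,gg,r=g[...,0],g[...,1],g[...,2]
rect(W,box(W,.44,.56,-.32,-.2,.092,.110),"cap")
org=(r>180)&(gg>70)&(gg<190)&(b<110)
rect(W,box(W,.44,.56,-.32,-.2,.080,.09)&org,"tabs")
rect(W,box(W,.44,.56,-.32,-.2,.004,.014),"foot")
blue=(b>100)&(r<90)
rect(W,box(W,.34,.44,-.21,-.11,.057,.075)&blue,"rim")
rect(W,box(W,.34,.44,-.21,-.11,.0,.14)&blue,"all")
import collections
z=W[box(W,.34,.44,-.21,-.11,.0,.12)&blue][:,2]; print(np.histogram(z,bins=np.arange(.02,.08,.002)))
pin=(r>180)&(gg>130)&(b<110)
m=box(W,.36,.42,-.18,-.14,0.01,.1)&pin; print(W[m].round(4).mean(0),m.sum())
for (u,v) in((389.5,264.5),(387,296)):
    print(W[int(v)-1:int(v)+2,int(u)-1:int(u)+2].reshape(-1,3).round(4))
E
```

```text
cap 287 c [ 500.  -273.1] sz [29.2 45.3] ang 86.7 z 95.7
tabs 83 c [ 499.8 -273.1] sz [55.8 17.9] ang 85.6 z 85.1
foot 258 c [ 500.  -269.3] sz [77.4 68.3] ang 1.9 z 7.9
rim 165 c [ 387.7 -163.4] sz [54.2 54.2] ang 83.3 z 58.7
all 594 c [ 387.  -163.3] sz [54.8 80. ] ang 83.4 z 43.5
(array([ 1,  3,  8, 56, 92, 58, 17,  3,  7, 12, 27, 15,  1,  1,  0,  2, 14,
       63, 89, 83, 35,  5,  2,  0,  0,  0,  0,  0,  0]), array([0.02 , 0.022, 0.024, 0.026, 0.028, 0.03 , 0.032, 0.034, 0.036,
       0.038, 0.04 , 0.042, 0.044, 0.046, 0.048, 0.05 , 0.052, 0.054,
       0.056, 0.058, 0.06 , 0.062, 0.064, 0.066, 0.068, 0.07 , 0.072,
       0.074, 0.076, 0.078]))
[ 0.38663333 -0.15936667  0.03795   ] 6
[[ 0.4232 -0.1641  0.0516]
 [ 0.4235 -0.1665  0.0501]
 [ 0.4235 -0.1687  0.0497]
 [ 0.4212 -0.1642  0.0506]
 [ 0.4212 -0.1663  0.0508]
 [ 0.4205 -0.1678  0.0553]
 [ 0.4191 -0.1642  0.0504]
 [ 0.4186 -0.1658  0.0541]
 [ 0.4191 -0.1685  0.0504]]
[[ 0.355  -0.1586  0.0532]
 [ 0.3549 -0.1606  0.0537]
 [ 0.3552 -0.1632  0.0506]
 [ 0.3532 -0.1591  0.0491]
 [ 0.3528 -0.1606  0.0535]
 [ 0.3531 -0.163   0.0511]
 [ 0.3513 -0.1593  0.0471]
 [ 0.3512 -0.1612  0.0487]
 [ 0.3519 -0.1646  0.0399]]
```

```bash
python3 -m crank '[[[46,-8,0,0,0],[46,-8,0,0,0],[46,-8,0,0,0],[46,-8,0,0,0],[46,-8,0,0,0],[46,-8,0,0,0],[46,-8,0,0,0],[46,-8,0,0,0],[0,0,0,-10,0]]]'; python3 -c "
from h import *
T,o=tool();print(T.round(4),o['joint_pos'].round(3),o['ft_force'])"
```

```text
clock: 1.38
eef_pos: [0.508, -0.2732, 0.2008]
tool_rot: [0.964, 0.265, -0.0, -0.001]
ft_force: [-0.6, -0.9, 0.2]
grip_width: 0.0853
[[ 8.599e-01  5.105e-01 -1.200e-03  5.080e-01]
 [ 5.105e-01 -8.599e-01  9.000e-04 -2.732e-01]
 [-6.000e-04 -1.400e-03 -1.000e+00  2.008e-01]
 [ 0.000e+00  0.000e+00  0.000e+00  1.000e+00]] [-0.494  0.397  0.219  1.393  0.     2.112] [-0.56451007 -0.94044369  0.2082686 ]
```

```bash
python3 -m crank '[[[0,0,0,-10.7,0],[0,0,0,-10.7,0],[0,0,0,-10.7,0],[0,0,0,-10.7,0],[0,0,0,-10.7,0],[0,0,0,-10.7,0],[0,0,0,-10.7,0],[0,0,0,-10.7,0],[0,0,0,-10.7,0],[0,0,0,-10.7,0],[0,0,0,-10.7,0],[0,0,0,-10.7,0]]]';python3 -m crank '[[[0,0,0,-10,0],[0,0,0,-6,0],[0,0,0,0,0]]]'; python3 - <<'E'
from h import *
T,o=tool();print(T.round(4),o['joint_pos'].round(3),o['ft_force'],"yaw",np.degrees(np.arctan2(T[1,0],T[0,0])))
img,W,c=cloud("wrist"); cv2.imwrite("pics/w1.png",img)
g=img.astype(int); b,gg,r=g[...,0],g[...,1],g[...,2]
org=(r>150)&(gg>50)&(gg<190)&(b<90)&(r-b>100)
rect(W,box(W,.44,.56,-.33,-.2,.092,.110),"cap")
rect(W,box(W,.44,.56,-.33,-.2,.078,.09)&org,"tabs")
rect(W,box(W,.44,.56,-.33,-.2,.005,.011),"foot")
rect(W,box(W,.44,.56,-.33,-.2,.036,.046),"rim")
E
```

```text
clock: 2.88
eef_pos: [0.5077, -0.2709, 0.1967]
tool_rot: [0.179, 0.984, 0.001, -0.004]
ft_force: [0.4, 0.0, 0.5]
grip_width: 0.0849
clock: 3.25
eef_pos: [0.5074, -0.2707, 0.1959]
tool_rot: [0.035, 0.999, 0.002, -0.005]
ft_force: [-0.1, 0.7, -0.1]
grip_width: 0.0855
[[-0.9974  0.0708 -0.0094  0.5074]
 [ 0.0707  0.9975  0.0052 -0.2707]
 [ 0.0097  0.0045 -0.9999  0.1959]
 [ 0.      0.      0.      1.    ]] [-0.49   0.404  0.215  1.393  0.    -0.419] [-0.1272533   0.69129059 -0.1000847 ] yaw 175.94459997537612
cap 2139 c [ 500.1 -272.8] sz [31.8 45.1] ang 84.9 z 96.2
tabs 507 c [ 500.3 -273.3] sz [57.8 19.5] ang 85.8 z 84.6
foot 841 c [ 500.3 -272.8] sz [71.9 71.5] ang 86.1 z 7.9
rim 817 c [ 500.7 -273.1] sz [54.9 56.4] ang 85.9 z 40.7
```

View pics/w1.png

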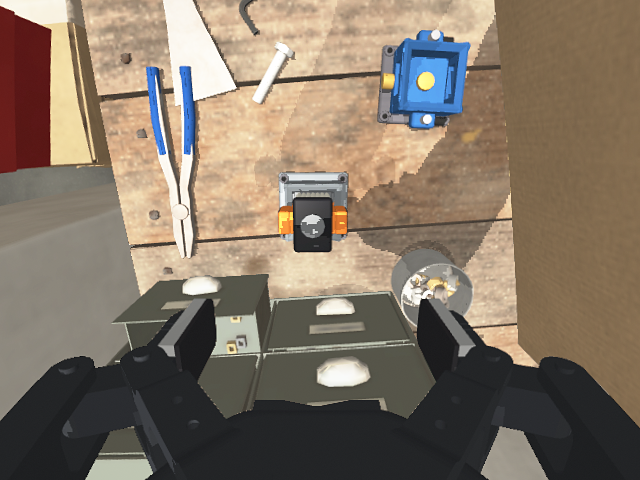

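The wrist view shows the cartridge at (312,222) with its tabs at (286,222) and (341,220), and the head's pin at (426,80). Nothing obstructs either. I'll measure the head from this image too.

```bash
python3 - <<'E'
from h import *
img,W,c=cloud("wrist")
g=img.astype(int); b,gg,r=g[...,0],g[...,1],g[...,2]
blue=(b>80)&(b-r>40)
B=box(W,.33,.45,-.23,-.10,.0,.1)
rect(W,box(W,.33,.45,-.23,-.10,.056,.075)&blue,"rim")
rect(W,box(W,.33,.45,-.23,-.10,.005,.011),"foot")
pin=(r>160)&(gg>110)&(b<110)
m=box(W,.37,.41,-.18,-.145,0.01,.1)&pin; rect(W,m,"pin")
z=W[B&blue][:,2]; h,e=np.histogram(z,bins=np.arange(.02,.08,.001)); print([(round(a*1000),int(n)) for a,n in zip(e,h) if n>5])
rods=box(W,.33,.45,-.23,-.10,.045,.056)&(img.min(-1)>150)
n,l,s,cc=cv2.connectedComponentsWithStats(rods.astype(np.uint8))
for i in range(1,n):
  if s[i,4]>5: print(cc[i],s[i,4],W[l==i].mean(0).round(4))
E
```

```text
rim 1802 c [ 388.4 -163. ] sz [55.4 56. ] ang 84.1 z 58.4
foot 856 c [ 388.3 -163.6] sz [71.5 72.3] ang 83.6 z 8.1
pin 17 c [ 390.6 -167.6] sz [14.2  4.9] ang 28.0 z 36.5
[(21, 7), (22, 9), (23, 11), (24, 13), (25, 15), (26, 13), (27, 45), (28, 266), (29, 681), (30, 437), (31, 146), (32, 189), (33, 124), (34, 42), (35, 41), (36, 38), (37, 42), (38, 44), (39, 71), (40, 153), (41, 200), (42, 74), (43, 37), (44, 44), (45, 32), (46, 32), (47, 49), (48, 65), (49, 55), (50, 55), (51, 68), (52, 47), (53, 67), (54, 124), (55, 211), (56, 308), (57, 409), (58, 517), (59, 415), (60, 143), (61, 10)]
[435.10526316  34.14473684] 76 [ 0.3545 -0.1597  0.0522]
[426.66666667 118.88888889] 63 [ 0.4223 -0.1671  0.0524]
```

```bash
python3 -m crank '[[[5.5,-3.5,10,0,0],[0,0,25,0,0],[0,0,25,0,0],[0,0,20,0,0],[0,0,0,0,0]]]'; python3 - <<'E'
from h import *
T,o=tool();print(T.round(4))
d=np.array([.5003,-.2731,.049])-T[:3,3]; print((T[:3,:3].T@d*1000).round(1),"yaw",np.degrees(np.arctan2(T[1,0],T[0,0])))
img,W,c=cloud("wrist"); cv2.imwrite("pics/w2.png",img)
g=img.astype(int); b,gg,r=g[...,0],g[...,1],g[...,2]
org=(r>150)&(gg>50)&(gg<190)&(b<90)&(r-b>100)
rect(W,box(W,.44,.56,-.33,-.2,.092,.110),"cap")
rect(W,box(W,.44,.56,-.33,-.2,.078,.09)&org,"tabs")
E
```

```text
clock: 3.98
eef_pos: [0.4982, -0.274, 0.1114]
tool_rot: [0.038, 0.999, 0.003, -0.006]
ft_force: [-0.2, -0.5, 0.5]
grip_width: 0.0856
[[-0.997   0.0764 -0.0114  0.4982]
 [ 0.0763  0.9971  0.0055 -0.274 ]
 [ 0.0117  0.0046 -0.9999  0.1114]
 [ 0.      0.      0.      1.    ]]
[-2.7  0.7 62.4] yaw 175.62408239172652
cap 4023 c [ 500.5 -273. ] sz [32.1 46. ] ang 86.0 z 96.2
tabs 1208 c [ 500.2 -273.1] sz [57.7 20. ] ang 85.8 z 84.7
```

View pics/w2.png

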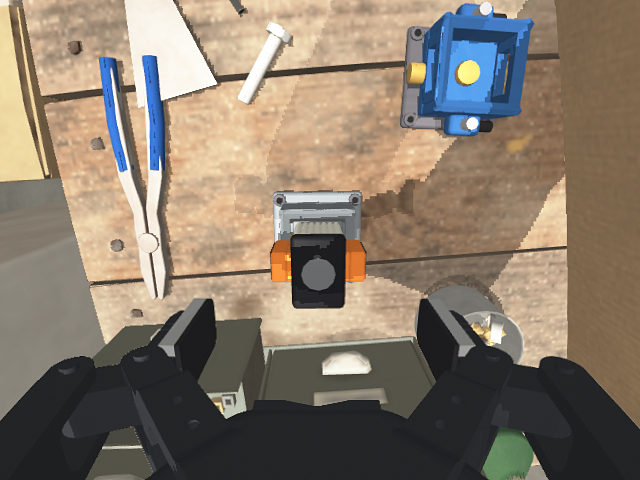

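The view shows the cap at (318,272), centred between the open pads at (200,340) and (437,340). Next I'll descend and pinch in stages.

```bash
python3 -m crank '[[[-2.7,0.5,12,0,0],[0,0,20,0,0],[0,0,20,0,0],[0,0,10,0,0],[0,0,0,0,60],[0,0,0,0,60]]]'; python3 - <<'E'
from h import *
T,o=tool();print(T.round(4))
d=np.array([.5003,-.2731,.049])-T[:3,3]; print((T[:3,:3].T@d*1000).round(1),"yaw",np.degrees(np.arctan2(T[1,0],T[0,0])))
img,W,c=cloud("wrist"); cv2.imwrite("pics/w3.png",img)
E
```

```text
clock: 4.78
eef_pos: [0.505, -0.2758, 0.0519]
tool_rot: [0.039, 0.999, 0.0, -0.001]
ft_force: [0.3, 0.1, -0.2]
grip_width: 0.0651
[[-9.970e-01  7.720e-02 -1.600e-03  5.050e-01]
 [ 7.720e-02  9.970e-01  2.000e-04 -2.758e-01]
 [ 1.600e-03  1.000e-04 -1.000e+00  5.190e-02]
 [ 0.000e+00  0.000e+00  0.000e+00  1.000e+00]]
[4.9 2.3 2.9] yaw 175.57334542956144
```

View pics/w3.png

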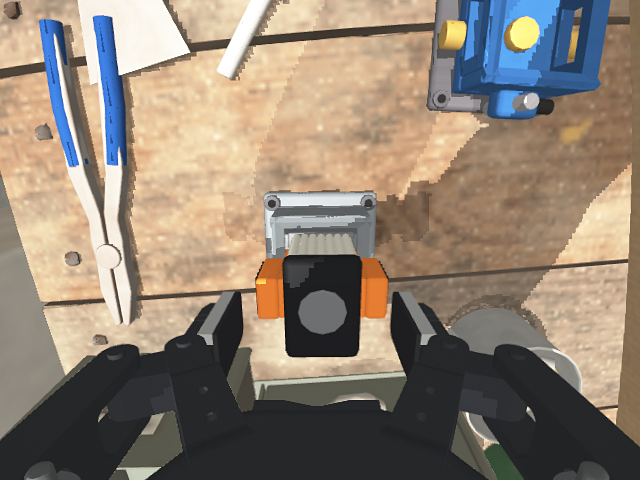

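The cap sits at u≈322 and the jaws centre at u≈317. That matches the computed offset of +2.3 mm in y and +4.9 mm in x, so I'll correct it.

```bash
python3 -m crank '[[[4.9,2.3,2,0,60],[0,0,0,0,60]]]'; cat > chk.py <<'E'
from h import *
import sys
t=np.array([float(a) for a in sys.argv[1:4]])
T,o=tool()
d=t-T[:3,3]; print("tool delta mm",(T[:3,:3].T@d*1000).round(1),"yaw",np.degrees(np.arctan2(T[1,0],T[0,0])).round(2),"tilt",T[:2,2].round(4),"F",o["ft_force"].round(1),"w",o["grip_width"].round(4),"tcp",T[:3,3].round(4),o["clock"])
E
python3 chk.py .5003 -.2731 .049;python3 chk.py .5003 -.2731 .049
```

```text
clock: 5.08
eef_pos: [0.5006, -0.2733, 0.051]
tool_rot: [0.039, 0.999, -0.0, 0.0]
ft_force: [-0.2, 0.1, -0.5]
grip_width: 0.0653Traceback (most recent call last):
  File "chk.py", line 5, in <module>
    d=t-T[:3,3]; print("tool delta mm",(T[:3,:3].T@d*1000).round(1),"yaw",np.degrees(np.arctan2(T[1,0],T[0,0])).round(2),"tilt",T[:2,2].round(4),"F",o["ft_force"].round(1),"w",o["grip_width"].round(4),"tcp",T[:3,3].round(4),o["clock"])
                                                                                                                                                                                ^^^^^^^^^^^^^^^^^^^^^
AttributeError: 'float' object has no attribute 'round'
Traceback (most recent call last):
  File "chk.py", line 5, in <module>
    d=t-T[:3,3]; print("tool delta mm",(T[:3,:3].T@d*1000).round(1),"yaw",np.degrees(np.arctan2(T[1,0],T[0,0])).round(2),"tilt",T[:2,2].round(4),"F",o["ft_force"].round(1),"w",o["grip_width"].round(4),"tcp",T[:3,3].round(4),o["clock"])
                                                                                                                                                                                ^^^^^^^^^^^^^^^^^^^^^
AttributeError: 'float' object has no attribute 'round'
```

```bash
sed -i 's/o\["grip_width"\].round(4)/round(o["grip_width"],4)/' chk.py; python3 -m crank '[[[0,0,1,0,95],[0,0,0,0,95],[0,0,0,0,95]]]'; python3 chk.py .5003 -.2731 .05;python3 - <<'E'
from h import *
img,W,c=cloud("wrist"); crop(img,(170,470,220,430),"pics/w4.png",2)
E
```

```text
clock: 5.45
eef_pos: [0.5011, -0.2734, 0.0507]
tool_rot: [0.039, 0.999, -0.001, 0.001]
ft_force: [0.3, -0.4, -0.0]
grip_width: 0.0536
tool delta mm [0.8 0.3 0.7] yaw 175.58 tilt [ 0.0017 -0.0013] F [ 0.3 -0.4 -0. ] w 0.0536 tcp [ 0.5011 -0.2734  0.0507] 5.45
```

View pics/w4.png

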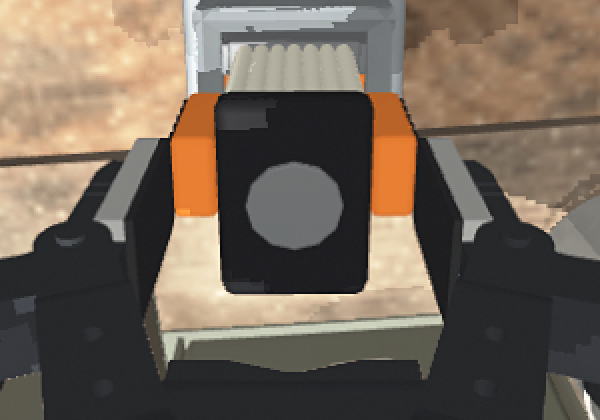

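The pads touch both tabs evenly at about (172,180) and (415,180) in the crop. Next is the pinch.

```bash
python3 -m crank '[[[0,0,0,0,110],[0,0,0,0,122],[0,0,0,0,122],[0,0,0,0,122]]]'; python3 chk.py .5003 -.2731 .05;python3 - <<'E'
from h import *
img,W,c=cloud("wrist"); crop(img,(170,470,220,430),"pics/w5.png",2)
E
```

```text
clock: 6.0
eef_pos: [0.5013, -0.2736, 0.0514]
tool_rot: [0.039, 0.999, -0.001, 0.001]
ft_force: [-1.0, -0.6, 2.6]
grip_width: 0.0448
tool delta mm [1.1 0.5 1.4] yaw 175.58 tilt [ 0.0023 -0.0018] F [-1.  -0.6  2.6] w 0.0448 tcp [ 0.5013 -0.2736  0.0514] 6.0
```

View pics/w5.png

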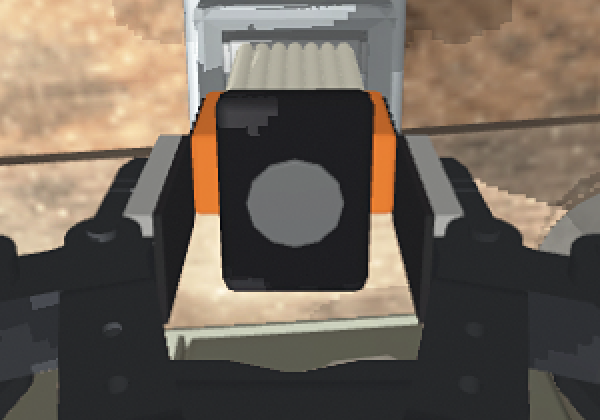

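```bash
python3 -m crank '[[[0,0,-1.5,0,122],[0,0,-2,0,122],[0,0,-2,0,122]]]'; python3 chk.py .5013 -.2734 .1
```

```text
clock: 6.42
eef_pos: [0.5002, -0.273, 0.0553]
tool_rot: [0.039, 0.999, -0.0, -0.0]
ft_force: [1.1, -0.0, -1.8]
grip_width: 0.045
tool delta mm [ -1.1  -0.3 -44.7] yaw 175.58 tilt [-0.0007 -0.0002] F [ 1.1 -0.  -1.8] w 0.045 tcp [ 0.5002 -0.273   0.0553] 6.425
```

```bash
python3 -m crank '[[[0,0,-3,0,122],[0,0,-3,0,122],[0,0,-3,0,122],[0,0,-3,0,122]]]'; python3 chk.py .5003 -.2731 .1; python3 - <<'E'
from h import *
img,W,c=cloud("wrist"); crop(img,(170,470,220,430),"pics/w6.png",2)
rect(W,box(W,.44,.56,-.33,-.2,.096,.140),"cap")
E
```

```text
clock: 6.92
eef_pos: [0.5003, -0.273, 0.0679]
tool_rot: [0.039, 0.999, -0.0, -0.0]
ft_force: [1.1, -0.2, -2.4]
grip_width: 0.0447
tool delta mm [  0.   -0.1 -32.1] yaw 175.58 tilt [-0.0007 -0.0001] F [ 1.1 -0.2 -2.4] w 0.0447 tcp [ 0.5003 -0.273   0.0679] 6.925
cap 13656 c [ 494.9 -271.8] sz [57.6 58.9] ang 38.8 z 112.8
```

View pics/w6.png

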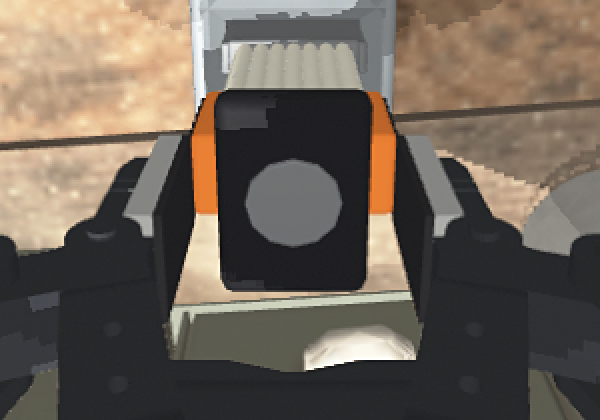

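The cartridge rises with the jaws, with the cap top at 113 mm against 96 mm before. I'll keep drawing it up.

```bash
python3 -m crank '[[[0,0,-4,0,122],[0,0,-4,0,122],[0,0,-4,0,122],[0,0,-4,0,122],[0,0,-6,0,122],[0,0,-8,0,122],[0,0,-8,0,122],[0,0,-8,0,122],[0,0,-8,0,122],[0,0,-6,0,122],[0,0,0,0,122]]]'; python3 chk.py .3883 -.1634 .13
```

```text
clock: 8.35
eef_pos: [0.5008, -0.2734, 0.1336]
tool_rot: [0.039, 0.999, -0.001, 0.001]
ft_force: [-0.3, -0.8, -1.4]
grip_width: 0.0443
tool delta mm [120.6 101.    3.4] yaw 175.57 tilt [ 0.001  -0.0013] F [-0.3 -0.8 -1.4] w 0.0443 tcp [ 0.5008 -0.2734  0.1336] 8.35
```

```bash
python3 -m crank '[[[0,0,0,0,255],[0,0,0,0,255],[0,0,0,1.7,255],[20,16.8,0,0,255],[20,16.8,0,0,255],[20,16.8,0,0,255],[20,16.8,0,0,255],[20,16.8,0,0,255],[18,14,0,0,255],[0,0,0,0,255]]]'; python3 chk.py .3883 -.1634 .13; python3 - <<'E'
from h import *
img,W,c=cloud("wrist"); cv2.imwrite("pics/w7.png",img)
c,W2,_=cloud("side"); crop(c,(250,450,200,350),"pics/s7.png",4)
E
```

```text
clock: 9.6
eef_pos: [0.39, -0.1593, 0.1313]
tool_rot: [0.058, 0.998, 0.0, -0.001]
ft_force: [0.9, 0.6, -1.0]
grip_width: 0.0305
tool delta mm [ 1.2 -4.3  1.3] yaw 173.33 tilt [-0.0016  0.0003] F [ 0.9  0.6 -1. ] w 0.0305 tcp [ 0.39   -0.1593  0.1313] 9.6
```

View pics/w7.png

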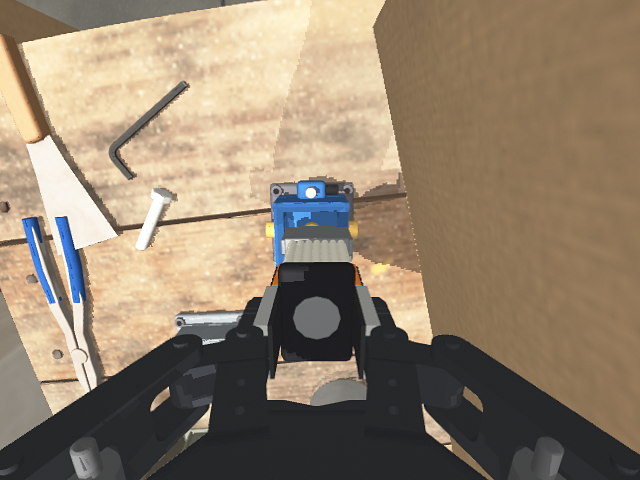

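View pics/s7.png

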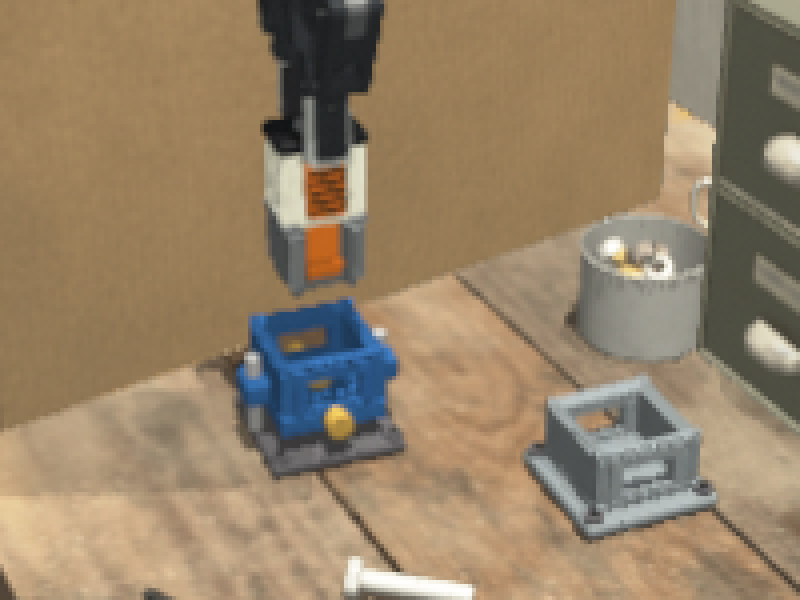

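```bash
python3 - <<'E'
from h import *
img,W,c=cloud("wrist")
for (u,v) in((318,318),(318,350),(318,270),(295,318),(345,318),(318,250)): print(u,v,W[v,u].round(4))
crop(img,(230,400,200,400),"pics/w8.png",4)
img,W,c=cloud("side")
for (x,y) in((325,222),(315,145),(330,190),(325,250),(300,290)):
    u,v=250+x//4,200+y//4; print("side",u,v,W[v,u].round(4),img[v,u])
E
```

```text
318 318 [ 0.3912 -0.1596  0.1746]
318 350 [ 0.4075 -0.1615  0.1729]
318 270 [ 0.3704 -0.1572  0.1736]
295 318 [ 0.3904 -0.1692  0.1741]
345 318 [ 0.3936 -0.1484  0.1727]
318 250 [ 0.3701 -0.1571  0.1484]
side 331 255 [ 0.3896 -0.1761  0.1283] [143 170 187]
side 328 236 [ 0.3807 -0.1834  0.1742] [133 140 137]
side 332 247 [ 0.3892 -0.1822  0.1485] [ 26  59 104]
side 331 262 [ 0.3912 -0.172   0.1104] [ 31 102 196]
side 325 272 [ 0.3752 -0.178   0.095 ] [95 96 93]
```

View pics/w8.png

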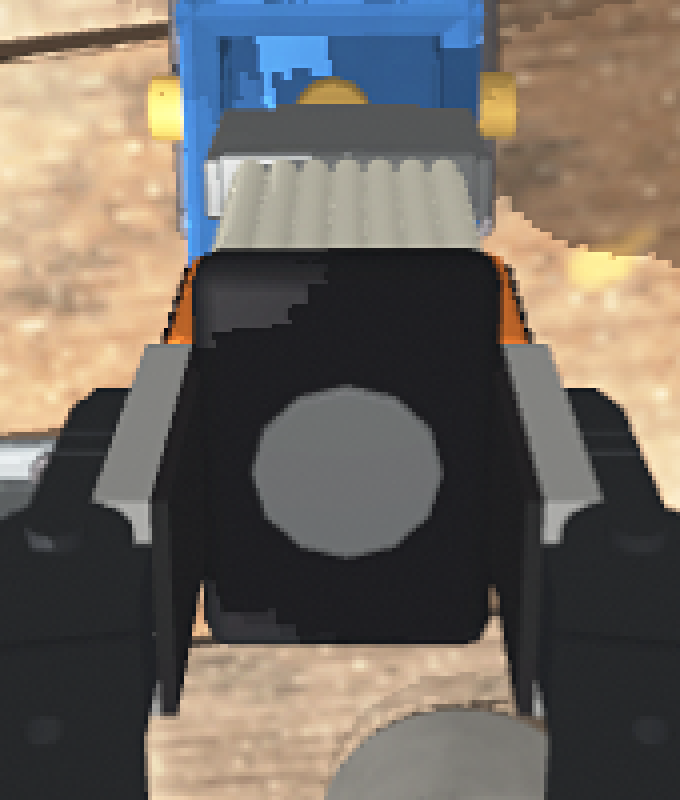

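```bash
cat > cap.py <<'E'
from h import *
def cap():
    T,o=tool(); img,W,c=cloud("wrist")
    x,y,z=T[:3,3]
    m=np.zeros(W.shape[:2],bool); 
    q=box(W,x-.032,x+.032,y-.0178,y+.0178,z+.03,z+.06)
    zc=np.nanmedian(W[314:322,310:325,2])
    q&=abs(W[...,2]-zc)<.004
    n,l,s,cc=cv2.connectedComponentsWithStats(q.astype(np.uint8)); i=1+s[1:,4].argmax()
    r=rect(W,l==i,"cap")
    print("under z",zc-.084,"tcp",T[:3,3].round(4))
    gr=(l==i)&(img.min(-1)>85); P=W[gr]; print("disc",gr.sum(),np.median(P,0).round(4), ((P.min(0)+P.max(0))/2).round(4))
    return img,W
if __name__=="__main__": cap()
E
python3 cap.py
```

```text
cap 7362 c [ 391.  -161.9] sz [35.7 45.5] ang 83.4 z 173.2
under z 0.09018481009041644 tcp [ 0.3922 -0.1608  0.1316]
disc 1578 [ 0.391  -0.1609  0.1741] [ 0.3965 -0.1632  0.1742]
```

```bash
python3 -m crank '[[[0,0,0,0,255],[0,0,0,0,255],[0,0,0,0,255]]]'; python3 cap.py; python3 chk.py .3883 -.1634 .13
```

```text
clock: 10.22
eef_pos: [0.3929, -0.1617, 0.1311]
tool_rot: [0.059, 0.998, -0.0, -0.0]
ft_force: [-0.9, 0.6, -2.2]
grip_width: 0.0305
cap 7369 c [ 391.9 -162.7] sz [35.8 46. ] ang 84.0 z 172.8
under z 0.08964967696508448 tcp [ 0.3929 -0.1617  0.1311]
disc 1574 [ 0.3918 -0.1617  0.1737] [ 0.3976 -0.1638  0.1736]
tool delta mm [ 4.3 -2.3  1.2] yaw 173.22 tilt [-0.0002 -0.0006] F [-1.1  0.2 -1.4] w 0.0307 tcp [ 0.3929 -0.1617  0.1312] 10.275
```

```bash
python3 -m crank '[[[3.3,-2.1,0,-0.6,255],[0,0,0,0,255],[0,0,6,0,255],[0,0,6,0,255],[0,0,6,0,255],[0,0,4,0,255],[0,0,0,0,255],[0,0,0,0,255]]]'; python3 cap.py; python3 chk.py .3893 -.1634 .13
python3 - <<'E'
from h import *
img,W,c=cloud("wrist"); crop(img,(220,420,170,370),"pics/w9.png",3)
img,W,c=cloud("side"); crop(img,(290,370,210,330),"pics/s9.png",5)
blue=(img[...,0].astype(int)-img[...,2]>40)
E
```

```text
clock: 11.28
eef_pos: [0.3886, -0.1633, 0.1071]
tool_rot: [0.053, 0.999, -0.0, -0.001]
ft_force: [0.7, -0.2, -1.5]
grip_width: 0.0305
cap 7349 c [ 387.5 -164.4] sz [35.7 45.6] ang 83.2 z 148.7
under z 0.06570998620791711 tcp [ 0.3886 -0.1633  0.1071]
disc 1575 [ 0.3875 -0.1633  0.1497] [ 0.3929 -0.1653  0.1497]
tool delta mm [ -0.6  -0.1 -22.9] yaw 173.87 tilt [-0.0013 -0.0001] F [ 0.2 -0.1 -3.5] w 0.0302 tcp [ 0.3886 -0.1633  0.1071] 11.325
```

View pics/w9.png

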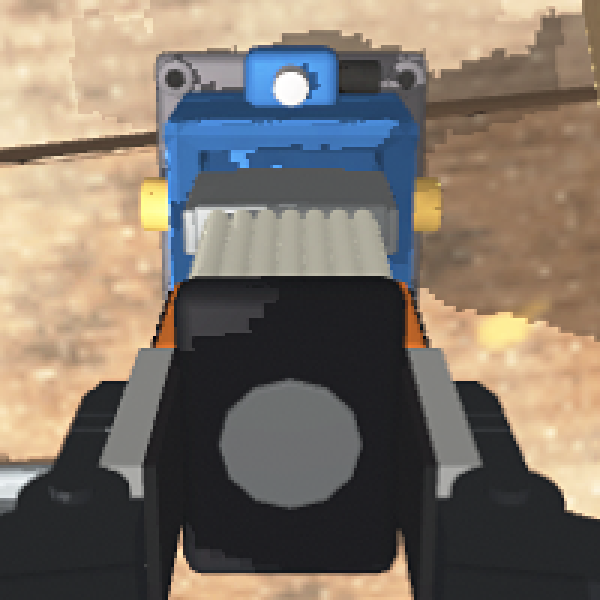

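View pics/s9.png

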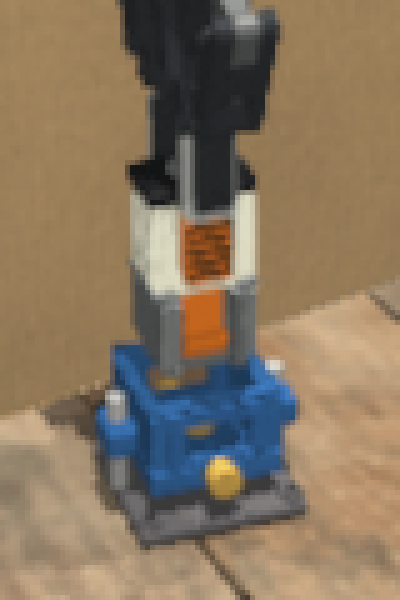

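The plug, at u 187–397 in the crop, is centred over the well rim at u 168–418. I'll shift 0.8 mm in x and enter slowly.

```bash
python3 -m crank '[[[-0.8,0,1,0,255],[0,0,3,0,255],[0,0,3,0,255],[0,0,2,0,255],[0,0,2,0,255]]]'; python3 chk.py .3893 -.1634 .087;  python3 -m crank '[[[0,0,2,0,255],[0,0,2,0,255],[0,0,0,0,255]]]'; python3 chk.py .3893 -.1634 .087; python3 cap.py
```

```text
clock: 12.05
eef_pos: [0.3899, -0.1635, 0.0958]
tool_rot: [0.054, 0.999, -0.0, -0.0]
ft_force: [-0.8, 0.4, -1.5]
grip_width: 0.0306
tool delta mm [0.6 0.1 8.8] yaw 173.87 tilt [-0.0002 -0.0005] F [-0.8  0.4 -1.5] w 0.0306 tcp [ 0.3899 -0.1635  0.0958] 12.05
clock: 12.42
eef_pos: [0.3896, -0.1634, 0.0913]
tool_rot: [0.054, 0.999, -0.0, -0.0]
ft_force: [-0.1, -1.0, -2.0]
grip_width: 0.0308
tool delta mm [0.3 0.  4.3] yaw 173.86 tilt [-0.0008 -0.0003] F [-0.1 -1.  -2. ] w 0.0308 tcp [ 0.3896 -0.1634  0.0913] 12.425
cap 7367 c [ 388.7 -164.2] sz [35.8 45.9] ang 85.7 z 132.9
under z 0.0499037660731106 tcp [ 0.3896 -0.1634  0.0913]
disc 1569 [ 0.3886 -0.1635  0.1339] [ 0.3942 -0.1654  0.1339]
```

```bash
python3 -m crank '[[[0,0,2.5,0,255],[0,0,2.5,0,255],[0,0,2.5,0,255],[0,0,2.5,0,255],[0,0,0,0,255]]]'; python3 chk.py .3893 -.1634 .07;  python3 -m crank '[[[0,0,2,0,255],[0,0,2,0,255]]]'; python3 chk.py .3893 -.1634 .07
```

```text
clock: 13.1
eef_pos: [0.3896, -0.1635, 0.0807]
tool_rot: [0.054, 0.999, -0.0, -0.0]
ft_force: [0.9, 0.0, -2.0]
grip_width: 0.0305
tool delta mm [ 0.3  0.1 10.7] yaw 173.86 tilt [-0.0008 -0.0004] F [ 0.9  0.  -2. ] w 0.0305 tcp [ 0.3896 -0.1635  0.0807] 13.1
clock: 13.35
eef_pos: [0.39, -0.1636, 0.0772]
tool_rot: [0.054, 0.999, -0.0, 0.0]
ft_force: [-2.1, 0.7, 3.9]
grip_width: 0.0307
tool delta mm [0.7 0.2 7.2] yaw 173.86 tilt [ 0.0002 -0.0008] F [-2.1  0.7  3.9] w 0.0307 tcp [ 0.39   -0.1636  0.0772] 13.35
```

The pin was touched at TCP z≈0.078, so the floor should come at about 0.070.

```bash
python3 -m crank '[[[0,0,2,0,255],[0,0,2,0,255],[0,0,1,0,255]]]'; python3 chk.py .3893 -.1634 .07;  python3 -m crank '[[[0,0,1,0,255]]]'; python3 -m crank '[[[0,0,1,0,255]]]';python3 chk.py .3893 -.1634 .07
```

```text
clock: 13.72
eef_pos: [0.3901, -0.1637, 0.0729]
tool_rot: [0.054, 0.999, -0.001, 0.001]
ft_force: [-2.7, 1.7, 6.4]
grip_width: 0.0304
tool delta mm [0.8 0.2 2.9] yaw 173.86 tilt [ 0.001  -0.0011] F [-2.7  1.7  6.4] w 0.0304 tcp [ 0.3901 -0.1637  0.0729] 13.725
clock: 13.85
eef_pos: [0.3901, -0.1637, 0.0723]
tool_rot: [0.054, 0.999, -0.001, 0.001]
ft_force: [-2.6, 0.7, 5.8]
grip_width: 0.0305
clock: 13.98
eef_pos: [0.3902, -0.1637, 0.072]
tool_rot: [0.054, 0.999, -0.001, 0.001]
ft_force: [-4.4, 1.8, 13.1]
grip_width: 0.0307
tool delta mm [0.9 0.2 2. ] yaw 173.85 tilt [ 0.0018 -0.0013] F [-4.4  1.8 13.1] w 0.0307 tcp [ 0.3902 -0.1637  0.072 ] 13.975
```

```bash
python3 -m crank '[[[0,0,1,0,255]]]';python3 chk.py .3893 -.1634 .07; python3 cap.py; python3 - <<'E'
from h import *
img,W,c=cloud("side"); crop(img,(290,370,210,330),"pics/s10.png",5)
E
```

```text
clock: 14.1
eef_pos: [0.3903, -0.1637, 0.072]
tool_rot: [0.054, 0.999, -0.001, 0.001]
ft_force: [-5.0, 2.2, 14.2]
grip_width: 0.0303
tool delta mm [1.  0.2 1.9] yaw 173.86 tilt [ 0.0024 -0.0015] F [-5.   2.2 14.2] w 0.0303 tcp [ 0.3903 -0.1637  0.072 ] 14.1
cap 7360 c [ 389.1 -164.8] sz [35.8 46. ] ang 83.7 z 113.7
under z 0.030626213913479014 tcp [ 0.3903 -0.1637  0.072 ]
disc 1564 [ 0.3891 -0.1636  0.1146] [ 0.395  -0.1657  0.1146]
```

View pics/s10.png

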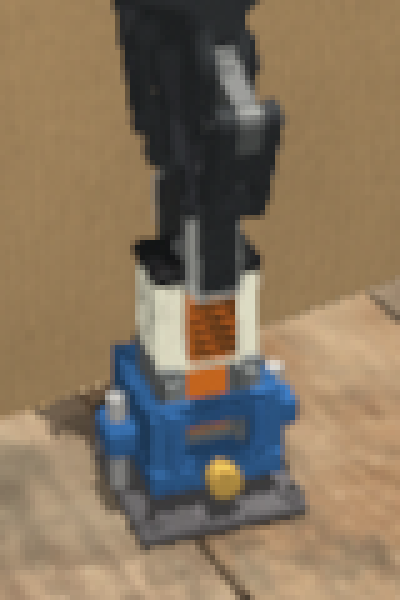

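The position has stopped at TCP z 0.072 while the force rose to 14 N, and the side view shows about 5 mm of plug above the rim. It is on the floor, so I'll release the tabs in stages.

```bash
python3 -m crank '[[[0,0,0,0,122],[0,0,0,0,122]]]'; python3 chk.py .3893 -.1634 .07; python3 -m crank '[[[0,0,0,0,105],[0,0,0,0,90],[0,0,0,0,75],[0,0,0,0,60],[0,0,0,0,60],[0,0,0,0,60]]]'; python3 chk.py .3893 -.1634 .07; python3 - <<'E'
from h import *
img,W,c=cloud("wrist"); crop(img,(170,470,170,430),"pics/w11.png",2)
P=W[310:326,310:325].reshape(-1,3); print("cap",np.nanmedian(P,0).round(4))
g=img.astype(int); b,gg,r=g[...,0],g[...,1],g[...,2]
org=(r>150)&(gg>50)&(gg<190)&(b<90)&(r-b>100)
rect(W,box(W,.34,.43,-.21,-.12,.09,.11)&org,"tabs")
img,W,c=cloud("side"); crop(img,(290,370,210,330),"pics/s11.png",5)
E
```

```text
clock: 14.45
eef_pos: [0.3903, -0.1638, 0.0721]
tool_rot: [0.054, 0.999, -0.001, 0.002]
ft_force: [-1.6, 0.5, 2.5]
grip_width: 0.0445
tool delta mm [1.  0.3 2.1] yaw 173.85 tilt [ 0.0029 -0.0019] F [-1.6  0.5  2.5] w 0.0445 tcp [ 0.3903 -0.1638  0.0721] 14.45
clock: 15.2
eef_pos: [0.391, -0.1641, 0.0714]
tool_rot: [0.054, 0.999, -0.001, 0.002]
ft_force: [1.0, -0.2, 0.2]
grip_width: 0.0654
tool delta mm [1.8 0.5 1.4] yaw 173.86 tilt [ 0.0036 -0.0021] F [ 1.  -0.2  0.2] w 0.0654 tcp [ 0.391  -0.1641  0.0714] 15.2
cap [ 0.3861 -0.1631  0.1209]
tabs 1672 c [ 384.6 -162.7] sz [49.1 29. ] ang 84.5 z 108.5
```

View pics/w11.png

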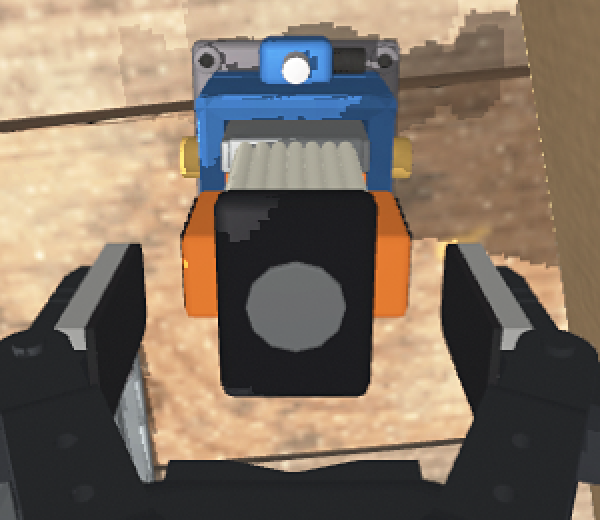

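View pics/s11.png

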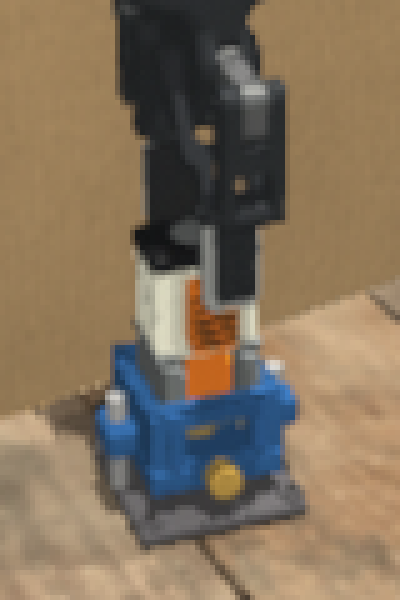

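The cap now reads 0.121 against 0.1146 pressed home. The pin pushed the cartridge back up as the grip eased, before the barbs engaged. It is still in the well with its tabs out. I'll lift clear, re-measure, and click it in by pressing on the cap with closed fingers.

```bash
python3 -m crank '[[[1.5,0.5,0,0,30],[0,0,0,0,30],[0,0,-5,0,30],[0,0,-10,0,30],[0,0,-15,0,30],[0,0,-20,0,30],[0,0,-20,0,30],[0,0,-20,0,30],[0,0,-15,0,30],[0,0,0,0,255],[0,0,0,0,255]]]'; python3 chk.py .3883 -.1634 .13; python3 - <<'E'
from h import *
img,W,c=cloud("wrist"); crop(img,(170,470,120,400),"pics/w12.png",2)
g=img.astype(int); b,gg,r=g[...,0],g[...,1],g[...,2]
org=(r>150)&(gg>50)&(gg<150)&(b<90)&(r-b>100)
rect(W,box(W,.34,.44,-.22,-.11,.09,.112)&org,"tabs")
m=box(W,.34,.44,-.22,-.11,.115,.128); rect(W,m,"cap")
P=W[m]; A=np.c_[P[:,:2]-P[:,:2].mean(0),np.ones(len(P))]; print(np.linalg.lstsq(A,P[:,2],rcond=None)[0])
img,W,c=cloud("side"); crop(img,(290,370,210,330),"pics/s12.png",5)
E
```

```text
clock: 16.68
eef_pos: [0.3899, -0.1634, 0.1845]
tool_rot: [0.054, 0.999, -0.002, 0.004]
ft_force: [-0.1, 0.4, -0.5]
grip_width: 0.0402
tool delta mm [ 2.1  0.  54.5] yaw 173.86 tilt [ 0.0081 -0.004 ] F [-0.1  0.4 -0.5] w 0.0402 tcp [ 0.3899 -0.1634  0.1845] 16.675
tabs 377 c [ 388.6 -163.4] sz [49. 20.] ang 84.0 z 108.4
cap 2707 c [ 388.6 -162.9] sz [32.  45.4] ang 83.5 z 119.9
[ 0.00989925 -0.00172483  0.1198197 ]
```

View pics/w12.png

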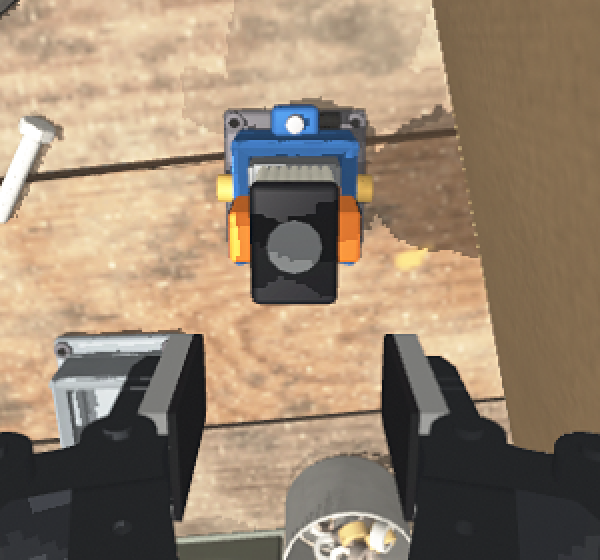

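View pics/s12.png

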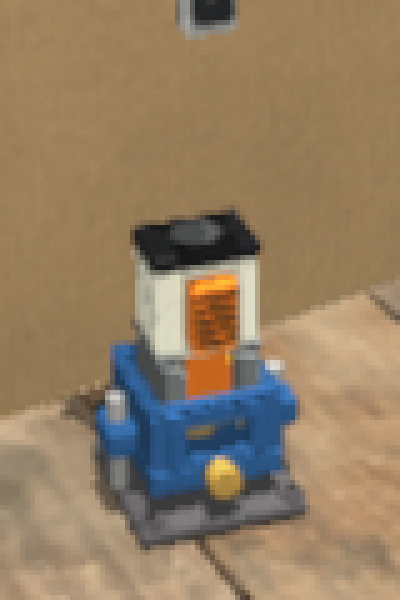

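The cartridge stands upright with the cap at 119.8 mm. The tabs are 49 mm apart, held in by the well walls just above the windows. A short press of about 5 mm should click it in.

```bash
python3 -m crank '[[[1.5,0,0,0,255],[0,0,0,0,255],[0,0,10,0,255],[0,0,15,0,255],[0,0,15,0,255],[0,0,12,0,255],[0,0,0,0,255]]]'; python3 chk.py .3886 -.163 .1146
```

```text
clock: 17.65
eef_pos: [0.3865, -0.1626, 0.1266]
tool_rot: [0.054, 0.999, -0.001, 0.001]
ft_force: [0.0, 0.8, 0.6]
grip_width: -0.0
tool delta mm [-2.1 -0.2 12. ] yaw 173.86 tilt [ 0.0024 -0.0016] F [0.  0.8 0.6] w -0.0 tcp [ 0.3865 -0.1626  0.1266] 17.65
```

```bash
python3 -m crank '[[[-2,0,2,0,255],[0,0,2,0,255],[0,0,2,0,255]]]'; python3 chk.py .3886 -.163 .1146; python3 -m crank '[[[0,0,2,0,255],[0,0,1.5,0,255]]]'; python3 chk.py .3886 -.163 .1146
```

```text
clock: 18.02
eef_pos: [0.3896, -0.1632, 0.1213]
tool_rot: [0.054, 0.999, -0.001, 0.002]
ft_force: [0.3, 0.2, -0.7]
grip_width: -0.0002
tool delta mm [1.1 0.1 6.7] yaw 173.86 tilt [ 0.0045 -0.0025] F [ 0.3  0.2 -0.7] w -0.0002 tcp [ 0.3896 -0.1632  0.1213] 18.025
clock: 18.27
eef_pos: [0.3899, -0.1633, 0.1179]
tool_rot: [0.054, 0.999, -0.001, 0.003]
ft_force: [-0.1, 0.6, 0.0]
grip_width: -0.0001
tool delta mm [1.4 0.2 3.3] yaw 173.86 tilt [ 0.0052 -0.0027] F [-0.1  0.6  0. ] w -0.0001 tcp [ 0.3899 -0.1633  0.1179] 18.275
```

```bash
python3 -m crank '[[[1,0,1,0,255],[0,0,1,0,255]]]'; python3 chk.py .3886 -.163 .1146; python3 -m crank '[[[0,0,1.5,0,255],[0,0,1.5,0,255]]]'; python3 chk.py .3886 -.163 .1146
```

```text
clock: 18.52
eef_pos: [0.3889, -0.1632, 0.1158]
tool_rot: [0.054, 0.999, -0.001, 0.003]
ft_force: [0.5, 0.8, 0.1]
grip_width: -0.0001
tool delta mm [0.3 0.2 1.2] yaw 173.86 tilt [ 0.0053 -0.0028] F [0.5 0.8 0.1] w -0.0001 tcp [ 0.3889 -0.1632  0.1158] 18.525
clock: 18.77
eef_pos: [0.3889, -0.1633, 0.1127]
tool_rot: [0.054, 0.999, -0.001, 0.003]
ft_force: [0.4, 0.1, -0.5]
grip_width: -0.0002
tool delta mm [ 0.3  0.2 -1.9] yaw 173.86 tilt [ 0.0055 -0.0029] F [ 0.4  0.1 -0.5] w -0.0002 tcp [ 0.3889 -0.1633  0.1127] 18.775
```

```bash
python3 - <<'E'
from h import *
img,W,c=cloud("side"); crop(img,(290,370,210,330),"pics/s13.png",5)
E
```

```text
(no output)
```

View pics/s13.png

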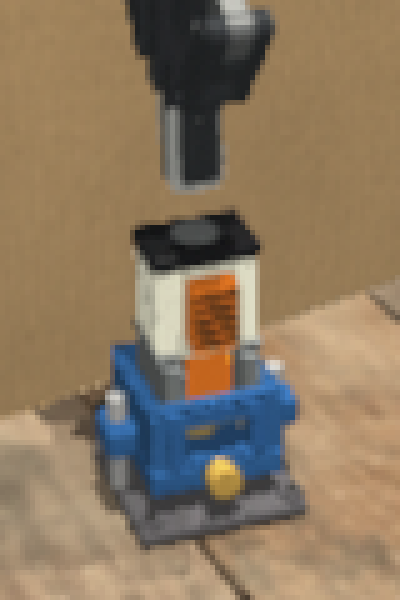

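The fingertips are visibly above the cap, at (190,185) against the cap at (195,230), although the TCP reads 0.1127. I'll measure the true tip height.

```bash
python3 - <<'E'
from h import *
T,o=tool()
img,W,c=cloud("side")
for v in range(226,266,2): print(v,[tuple(W[v,u].round(3)) for u in (326,330)])
c1=c
# project TCP into side
K=np.array([[c["fx"],0,c["cx"]],[0,c["fy"],c["cy"]],[0,0,1]])
p,_=cv2.projectPoints(np.array([T[:3,3],T[:3,3]+[0,0,.019],[.3886,-.163,.1198]]),cv2.Rodrigues(c["R"])[0],c["t"],K,c["D"]); print(p.squeeze())
img,W,c=cloud("wrist"); cv2.imwrite("pics/w13.png",img)
E
```

```text
226 [(np.float64(0.372), np.float64(-0.195), np.float64(0.201)), (np.float64(0.374), np.float64(-0.207), np.float64(0.206))]
228 [(np.float64(0.374), np.float64(-0.189), np.float64(0.194)), (np.float64(0.377), np.float64(-0.201), np.float64(0.199))]
230 [(np.float64(0.373), np.float64(-0.192), np.float64(0.192)), (np.float64(0.379), np.float64(-0.196), np.float64(0.192))]
232 [(np.float64(0.373), np.float64(-0.193), np.float64(0.188)), (np.float64(0.387), np.float64(-0.179), np.float64(0.18))]
234 [(np.float64(0.379), np.float64(-0.179), np.float64(0.177)), (np.float64(0.39), np.float64(-0.173), np.float64(0.172))]
236 [(np.float64(0.379), np.float64(-0.178), np.float64(0.172)), (np.float64(0.388), np.float64(-0.177), np.float64(0.17))]
238 [(np.float64(0.381), np.float64(-0.174), np.float64(0.166)), (np.float64(0.388), np.float64(-0.177), np.float64(0.166))]
240 [(np.float64(0.381), np.float64(-0.174), np.float64(0.162)), (np.float64(0.388), np.float64(-0.176), np.float64(0.161))]
242 [(np.float64(0.38), np.float64(-0.176), np.float64(0.159)), (np.float64(0.389), np.float64(-0.174),
[... 769 characters left out ...]
float64(0.385), np.float64(-0.162), np.float64(0.12)), (np.float64(0.392), np.float64(-0.167), np.float64(0.121))]
258 [(np.float64(0.381), np.float64(-0.17), np.float64(0.121)), (np.float64(0.39), np.float64(-0.171), np.float64(0.119))]
260 [(np.float64(0.378), np.float64(-0.178), np.float64(0.121)), (np.float64(0.388), np.float64(-0.175), np.float64(0.117))]
262 [(np.float64(0.378), np.float64(-0.177), np.float64(0.116)), (np.float64(0.386), np.float64(-0.178), np.float64(0.114))]
264 [(np.float64(0.378), np.float64(-0.178), np.float64(0.112)), (np.float64(0.386), np.float64(-0.179), np.float64(0.111))]
[[327.98670575 259.38252939]
 [327.80578536 250.84874401]
 [327.78829731 256.08601188]]
```

View pics/w13.png

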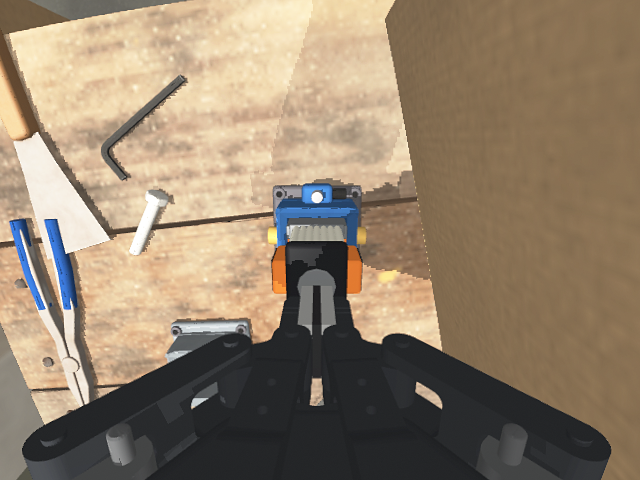

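The shut fingertips really end about 30 mm behind the reported TCP, with tips at z≈0.143 for a TCP of 0.113. Contact with the cap is therefore expected near TCP 0.090.

```bash
python3 -m crank '[[[0,0,5,0,255],[0,0,5,0,255],[0,0,4,0,255],[0,0,2,0,255],[0,0,0,0,255]]]'; python3 chk.py .3886 -.163 .085; python3 -m crank '[[[0,0,2,0,255],[0,0,2,0,255]]]'; python3 chk.py .3886 -.163 .085
```

```text
clock: 19.55
eef_pos: [0.3887, -0.1632, 0.0952]
tool_rot: [0.054, 0.999, -0.001, 0.002]
ft_force: [0.4, -0.1, 0.4]
grip_width: 0.0006
tool delta mm [ 0.2  0.2 10.2] yaw 173.86 tilt [ 0.0046 -0.0025] F [ 0.4 -0.1  0.4] w 0.0006 tcp [ 0.3887 -0.1632  0.0952] 19.55
clock: 19.8
eef_pos: [0.3891, -0.1634, 0.0914]
tool_rot: [0.054, 0.999, -0.001, 0.003]
ft_force: [-0.1, 0.0, 4.6]
grip_width: 0.0001
tool delta mm [0.6 0.3 6.4] yaw 173.86 tilt [ 0.0056 -0.0029] F [-0.1  0.   4.6] w 0.0001 tcp [ 0.3891 -0.1634  0.0914] 19.8
```

Contact came as predicted. I'll press on in small steps.

```bash
for i in 1; do python3 -m crank '[[[0,0,1.5,0,255],[0,0,1.5,0,255]]]'; python3 chk.py .3886 -.163 .085; python3 -m crank '[[[0,0,1.5,0,255]]]'; python3 -m crank '[[[0,0,1,0,255]]]'; done; python3 chk.py .3886 -.163 .085
```

```text
clock: 20.05
eef_pos: [0.3898, -0.1638, 0.0895]
tool_rot: [0.054, 0.999, -0.002, 0.004]
ft_force: [-1.6, 0.4, 6.7]
grip_width: -0.0002
tool delta mm [1.3 0.6 4.5] yaw 173.85 tilt [ 0.0073 -0.0039] F [-1.6  0.4  6.7] w -0.0002 tcp [ 0.3898 -0.1638  0.0895] 20.05
clock: 20.18
eef_pos: [0.3899, -0.1639, 0.0887]
tool_rot: [0.054, 0.999, -0.002, 0.004]
ft_force: [-2.1, -0.4, 8.3]
grip_width: 0.0
clock: 20.3
eef_pos: [0.3899, -0.164, 0.0885]
tool_rot: [0.054, 0.999, -0.002, 0.004]
ft_force: [-2.2, 0.2, 8.2]
grip_width: 0.0001
tool delta mm [1.4 0.9 3.5] yaw 173.85 tilt [ 0.0082 -0.0049] F [-2.2  0.2  8.2] w 0.0001 tcp [ 0.3899 -0.164   0.0885] 20.3
```

```bash
python3 -m crank '[[[0,0,2,0,255]]]'; python3 -m crank '[[[0,0,2.5,0,255]]]';python3 -m crank '[[[0,0,2.5,0,255]]]'; python3 -m crank '[[[0,0,3,0,255]]]'; python3 chk.py .3886 -.163 .085
```

```text
clock: 20.42
eef_pos: [0.3901, -0.1642, 0.0872]
tool_rot: [0.054, 0.999, -0.002, 0.005]
ft_force: [-1.5, 0.8, 6.0]
grip_width: -0.0001
clock: 20.55
eef_pos: [0.3902, -0.1642, 0.0855]
tool_rot: [0.054, 0.999, -0.003, 0.005]
ft_force: [-4.1, 2.5, 16.1]
grip_width: -0.0001
clock: 20.68
eef_pos: [0.3905, -0.1644, 0.0854]
tool_rot: [0.054, 0.999, -0.003, 0.006]
ft_force: [-8.1, 4.0, 31.2]
grip_width: -0.0002
clock: 20.8
eef_pos: [0.3906, -0.1644, 0.0854]
tool_rot: [0.054, 0.999, -0.003, 0.006]
ft_force: [-9.7, 4.6, 30.8]
grip_width: 0.0002
tool delta mm [2.1 1.2 0.3] yaw 173.84 tilt [ 0.0126 -0.0068] F [-9.7  4.6 30.8] w 0.0002 tcp [ 0.3906 -0.1644  0.0854] 20.8
```

It bottomed at TCP 0.0854 with 31 N, after a drop in force like a click. I'll back off and look.

```bash
python3 -m crank '[[[0,0,-3,0,255],[0,0,-6,0,255],[0,0,-15,0,255],[0,0,-25,0,255],[0,0,-25,0,255],[0,0,-15,0,255],[0,0,0,0,255]]]'; python3 - <<'E'
from h import *
T,o=tool(); print(o["ft_force"])
img,W,c=cloud("wrist"); crop(img,(170,470,120,400),"pics/w14.png",2)
g=img.astype(int); b,gg,r=g[...,0],g[...,1],g[...,2]
org=(r>150)&(gg>50)&(gg<150)&(b<90)&(r-b>100)
rect(W,box(W,.34,.44,-.22,-.11,.09,.109)&org,"tabs")
m=box(W,.36,.42,-.19,-.14,.110,.126); rect(W,m,"cap")
P=W[m]; A=np.c_[P[:,:2]-P[:,:2].mean(0),np.ones(len(P))]; print(np.linalg.lstsq(A,P[:,2],rcond=None)[0])
img,W,c=cloud("side"); crop(img,(290,370,210,330),"pics/s14.png",5)
img,W,c=cloud("top"); cv2.imwrite("pics/t14.png",img)
E
```

```text
clock: 21.68
eef_pos: [0.3891, -0.1636, 0.1769]
tool_rot: [0.054, 0.999, -0.003, 0.006]
ft_force: [0.3, -0.9, 0.6]
grip_width: -0.0001
[ 0.29637123 -0.90139918  0.62434303]
tabs 488 c [ 388.3 -164.2] sz [58.2 19.8] ang 83.9 z 104.0
cap 2766 c [ 388.1 -163.7] sz [31.9 45.2] ang 83.5 z 116.0
[ 0.01275488 -0.00254917  0.11597994]
```

View pics/w14.png

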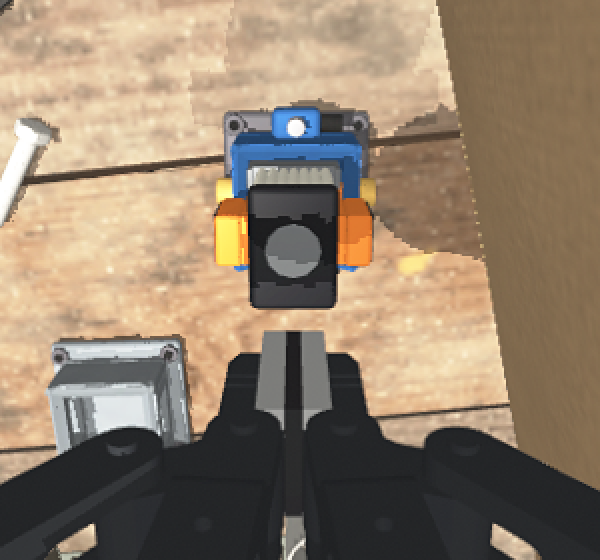

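View pics/s14.png

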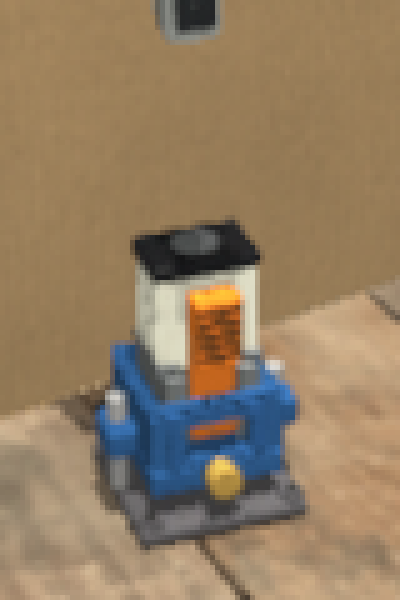

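View pics/t14.png

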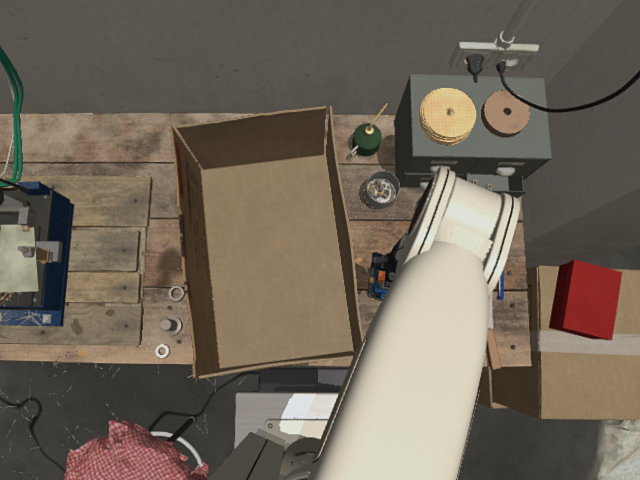

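Latched: the tabs are 58.2 mm apart, which is their rest spacing. The cap sits about 2 mm above its pressed-home height, as expected for the latched position, and an orange barb shows in the window at (215,430). The bystanders are unmoved and the arm is clear, so I'll hand it in.

```bash
python3 -c "
from workcell import bot
print(bot.job_done())"
```

```text
the job is handed in; nothing more can be done
None
```

The cartridge is out of the stand and latched in the blue filter head. I handed the job in at about 22 s of the 67 s allowed.

I pinched the tabs and drew the cartridge straight up out of the stand. I then lowered it into the head until it stopped on the well floor.

**What went wrong on the way:**
- **First release failed:** when I opened the fingers the spring pin pushed the cartridge back up about 5 mm before the barbs engaged. I pressed on the cap with closed fingers until it clicked in, peaking at about 33 N total at the wrist, against the 45 N limit.
- **Fingertip offset:** the shut fingertips end about 30 mm behind the reported TCP. My grip on the tabs was therefore higher than planned. With the gripper fully closed it read 30.5 mm, where the tab stops should have held it at 42 mm.

**Last checks before hand-in:**

| Check | Measured | Needed or expected |
|---|---|---|
| Spacing across tabs | 58.2 mm | 58 mm at rest |
| Cap height above pressed-home | about 2 mm | 2.5 mm when latched |
| Distance from the head's axis | under 1 mm | 5 mm at most |
| Tilt | about 0.013 rad | under 0.1 rad |
| Turn relative to the head | about 0.5° | under 0.1 rad (5.7°) |

- **Latch:** a barb shows in the head's window that the side camera can see. The other window was not in view.
- **Arm and surroundings:** the arm was clear of everything. The loose items I could see in the pictures had not moved, though the arm hid some of them in the last top view.

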